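# Fit the oversize cover plate into the instrument case

### The job

Refit the aluminium cover plate in the open top of the black instrument case on the bench. It is longer than the opening: tilt it, tuck one end under the rim at the spring end (the end with the two barrels) and push the sprung bar back, lower the other end past the opposite rim, and leave the cover lying flat on the inner ledges, slid home against the end away from the springs with both ends under the rims. Go gently, never forcing the cover against the case, let go of it, and leave the jar, the screwdriver and the eyepiece alone.

Things in the scene. Friction and masses are not known exactly. Their poses are not given: they have to be found in the camera images.
- case: black steel instrument case, fixed, 220 x 170 x 100 mm high, hollow inside, open on top. Origin on the bench under the middle of the opening; its +x points from the spring end to the plain end, z up. It reaches from x = -125 mm (spring end; two steel barrels, 24 mm thick, stand out 18 mm more there) to x = +95 mm, and to y = +-85 mm. Cover and case must not press each other above 25 N
- opening (a point): middle of the rectangular opening in the case's top face, 100 mm above the bench, axes as the case. The opening is 150 mm long (x = +-75 mm) and 118 mm wide (y = +-59 mm, plain upright side walls down to the ledges). At both ends the top rim is 6 mm thick and overhangs a pocket 20 mm high above the ledge
- seat (a point): middle of the ledge plane inside the case, 26 mm below its top, axes as the case. The ledges run from |x| = 58 mm outwards at both ends and 12 mm wide along both sides. The middle of the cover's underside lies here when it is home: its ends at x = +-83 mm, 8 mm under each rim
- spring_bar (a point): middle of the free face of the sprung slippery plastic bar (104 mm wide, 17 mm high, facing the case's +x) in the spring-end pocket, 5 mm behind the rim's edge. This point stays put. The bar pushes back 14 mm, from 2 N at first to 7.6 N, then stops hard. For the level cover's other end to pass the plain-end rim it must be pushed at least 11 mm (6.4 N)
- plain_end (a point): middle of the fixed wall that closes the pocket of the plain end, 8 mm behind that rim's edge, 10 mm above the ledge; the cover's end rests against it when home, kept there by the spring bar with about 3 N
- cover_mid (a point): the cover: a loose aluminium plate 166 mm (x) x 110 mm (y) x 5 mm, 0.2 to 0.33 kg, the same either way round, with an upright grip rib in the middle of its top, 12 mm thick (x), 56 mm long (y), rising 34 mm above the plate (39 mm above the underside). It starts flat on the bench. This point lies on its vertical centre line 20 mm above its underside (in the rib, 15 mm above the plate's top face); x along its length, z up
- jar: bystander: clear jar with a screw cap, 52 mm in diameter, 60 mm high; origin at the centre of its foot
- driver: bystander: screwdriver lying on the bench
- eyepiece: bystander: black microscope eyepiece standing on the bench, 42 mm in diameter, 55 mm high; origin at the centre of its foot
There are look-alikes about, which are no part of the job. Of the things that look like the part that bears cover_mid, take the one that is farthest from the robot's base at the start.

How it is judged:
By the outcome, as a careful person would: the job done as asked, in the order asked, and still so for the second after the job is handed in, with the robot touching nothing.
It also fails if it takes over 61 s, if anything falls off the work surface, if the arm or the gripper's body presses on something with over 40 N, if the wrist force passes 120 N, or if a joint passes its speed limit or range.

### The arm

A 7-joint arm with a two-finger parallel gripper is mounted at the origin on the work surface. World frame = base frame: x ahead of the robot, y to its left, z up, the work surface at z = 0. Lengths are in m, angles in rad, forces in N, time in s.
With the tool pointing down it reaches from about 0.375 to 0.925 m from the base axis. Payload 3.1 kg.
Tool frame: the origin (TCP) lies between the finger pads; the fingertips stand 19 mm ahead of it and the grasp point (between the pads) is the TCP; z points along the fingers, y is the line along which they close (so a half turn about z gives the same grasp; the last joint's range is limited). The gripper opens to 85 mm and grips with 20 to 120 N. Pads are 22 mm wide; open, the fingers measure 114 mm over their backs; the gripper's body (76 mm by 85 mm) begins 54 mm behind the grasp point. The pads swing forward as they close: fully open they stand 13 mm farther back than shut.
Start: joints at [-1.396, 0.383, 0.044, 1.598, -0.018, 1.161, -0.05], TCP at [0.175, 0.626, 0.25] pointing down, gripper open.
Joint ranges: [-2.61, 2.61], [-0.41, 2.15], [-1.48, 1.57], [0, 2.5], [-1.57, 4.71], [0.05, 1.97], [-2.85, 2.85]. Speed limits (rad/s): [2.79, 2.79, 3.14, 3.14, 3.14, 3.14, 3.14].

### API

Orientations are given as a unit quaternion [x, y, z, w].
In Python, from bench import move_ptp, movel, move_j, move_gripper, pause, inverse_kinematics, read_camera, camera_params, MotionError, sign_off, look_for, tip_of, read_time_s, read_qpos, read_joint_vel, read_effort, read_eef_pos, read_tcp_rot, read_ft_force, read_ft_torque, read_finger_gap, read_grasp_force gives the robot as it stands. Calls block until the motion is done:
- move_ptp(position, orientation): joint-space move of the TCP to a pose.
- movel(position, orientation=None, speed=0.15): straight line of the TCP; orientation=None keeps the orientation; speed is the mean speed in m/s.
- move_j(angles): joint-space move.
- move_gripper(opening, effort=None): finger opening in m; effort is the grip in N (None keeps the last); returns when the fingers have stopped.
- pause(seconds).
- inverse_kinematics(position, orientation): joint angles nearest the present ones, or None.
- read_camera(name): name is "side" or "top"; returns the picture (384x512x3 uint8, red, green, blue); there is no depth.
- camera_params(name): a dict with "K" (3x3 intrinsics, pixels), "camera_from_world" (4x4, takes a point from world to camera coordinates). Camera axes: x right, y down, z forward; pixel columns grow to the right and rows downward; lengths in m; the calibration is good to about 2 mm. A picture is of the moment at which its call begins. camera_params takes no time and is no camera call.
A pose or a line that the arm cannot do raises MotionError and nothing moves.
- sign_off(): hands the job in; it is judged then, once.
Trained networks look in the newest picture that a camera, given by its name, has taken for a name from the list of things; names that differ only in an ending like _2 or _b are one class to them, and where a whole thing is asked for, a point or a joint stands for the part that bears it (a point fixed in the world has none). Each returns a list of dicts, best first, with "confidence" (0 to 1); they miss things now and then, are a little off and sometimes report something else, mostly with a low value. They report only what shows in the picture. A call takes as long as a camera call. They do not tell look-alikes from the thing itself.
- look_for(camera, name): "at" ([column, row] in pixels, amid what is visible of it).
- tip_of(camera, name): "at" ([column, row] in pixels: a listed point, or the origin of a listed thing).
Readings, each from a call of its own:
- read_time_s(): time.
- read_qpos(): joint angles.
- read_joint_vel(): joint speeds.
- read_effort(): joint torques, N m.
- read_eef_pos(): TCP position.
- read_tcp_rot(): TCP orientation.
- read_ft_force(): force on the tool from outside, world axes, zero at the start.
- read_ft_torque(): the same for the moment, N m.
- read_finger_gap(): finger opening in m.
- read_grasp_force(): force on a finger pad.
Only numpy, scipy, OpenCV 4.12 (cv2) and the standard library are available. Lean on these libraries where they do the work, as an engineer would, in place of code of your own. Each camera call takes 0.05 s, during which the arm holds its last target. There are 200 camera calls.

## Working session

There is one attempt and no reset: what is moved stays moved. The work goes in short steps, each a Python script; the robot and the scene stay as the last script left them, time stands still between calls to the robot, and variables do not carry over. Pictures are saved under pics/ and viewed, at most 10 in all, crops included, and the job is handed in when it is done.

```bash
ls; mkdir -p pics
python3 - <<'E'
from bench import *
import cv2,numpy as np
for c in("top","side"):
    im=read_camera(c); cv2.imwrite(f"pics/{c}0.png",im[:,:,::-1])
    p=camera_params(c); print(c,np.round(p["K"],1).tolist(),np.round(p["camera_from_world"],4).tolist())
    for n in("case","opening","seat","spring_bar","plain_end","cover_mid","jar","driver","eyepiece"):
        r=tip_of(c,n); print(n,[(np.round(d["at"],1).tolist(),round(d["confidence"],2)) for d in r[:4]])
print(read_time_s(),read_tcp_rot())
E
```

```text
pics
top [[416.6, 0.0, 254.8], [0.0, 416.6, 196.8], [0.0, 0.0, 1.0]] [[-0.029, -0.9996, 0.0026, 0.0058], [-0.9884, 0.0283, -0.1491, 0.4938], [0.149, -0.0069, -0.9888, 1.4183], [0.0, 0.0, 0.0, 1.0]]
case [([210.0, 186.5], 0.63)]
opening [([208.4, 177.1], 0.93)]
seat [([207.8, 181.4], 0.68)]
spring_bar [([215.9, 205.6], 0.8), ([204.1, 157.6], 0.16)]
plain_end [([206.8, 157.7], 0.67)]
cover_mid [([303.7, 163.2], 0.93), ([178.5, 264.3], 0.89), ([383.5, 263.3], 0.69), ([306.7, 231.2], 0.63)]
jar [([356.7, 145.9], 0.5)]
driver [([125.1, 190.2], 0.49)]
eyepiece [([378.6, 199.8], 0.49)]
side [[454.8, 0.0, 258.6], [0.0, 454.8, 197.2], [0.0, 0.0, 1.0]] [[0.992, -0.1249, 0.018, -0.4831], [-0.0562, -0.5648, -0.8233, 0.1079], [0.113, 0.8157, -0.5673, 1.3516], [0.0, 0.0, 0.0, 1.0]]
case [([272.0, 196.5], 0.83)]
opening [([273.9, 170.8], 0.89)]
seat [([269.7, 176.9], 0.95)]
spring_bar [([247.1, 181.3], 0.75)]
plain_end [([296.3, 170.6], 0.81)]
cover_mid [([185.6, 179.9], 0.95), ([307.5, 259.0], 0.79), ([180.3, 346.2], 0.79), ([351.4, 319.2], 0.68)]
jar [([350.8, 317.0], 0.94), ([249.3, 179.4], 0.63)]
driver [([295.9, 166.6], 0.67), ([256.2, 152.4], 0.51)]
eyepiece [([277.5, 347.8], 0.67), ([273.3, 169.2], 0.59)]
1.0 [1.35945630e-01 9.90716299e-01 2.83137289e-05 3.63340803e-06]
```

View pics/top0.png

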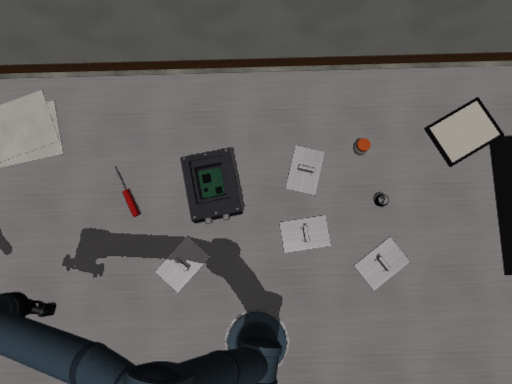

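View pics/side0.png

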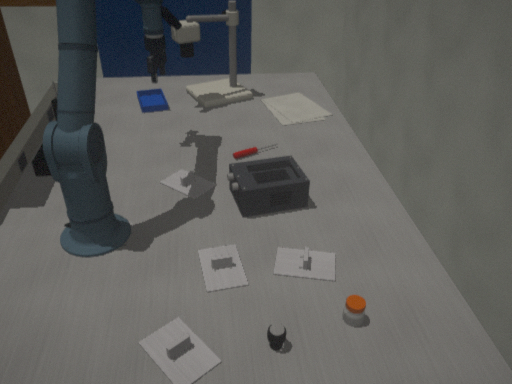

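```bash
cat > h.py <<'E'
from bench import *
import numpy as np, cv2
from scipy.spatial.transform import Rotation as R
P={c:camera_params(c) for c in("top","side")}
def at_z(c,uv,z):
    K=np.array(P[c]["K"]);T=np.array(P[c]["camera_from_world"])
    o=-T[:3,:3].T@T[:3,3]; d=T[:3,:3].T@np.linalg.solve(K,[uv[0],uv[1],1])
    return o+d*(z-o[2])/d[2]
def proj(c,p):
    K=np.array(P[c]["K"]);T=np.array(P[c]["camera_from_world"])
    q=K@(T[:3,:3]@np.asarray(p)+T[:3,3]); return q[:2]/q[2]
E
python3 - <<'E'
from h import *
for c,l in (("top",[("opening",208.4,177.1,.1),("seat",207.8,181.4,.074),("spring",215.9,205.6,.0835),("plain",206.8,157.7,.084),("case",210,186.5,0)]+[("cover",u,v,.02) for u,v in((303.7,163.2),(178.5,264.3),(383.5,263.3),(306.7,231.2))]),
 ("side",[("opening",273.9,170.8,.1),("seat",269.7,176.9,.074),("spring",247.1,181.3,.0835),("plain",296.3,170.6,.084),("case",272,196.5,0)]+[("cover",u,v,.02) for u,v in((185.6,179.9),(307.5,259),(180.3,346.2),(351.4,319.2))])):
    for n,u,v,z in l: p=at_z(c,(u,v),z);print(c,n,np.round(p,4),np.hypot(p[0],p[1]).round(3))
E
```

```text
top opening [0.5556 0.1459 0.1   ] 0.574
top seat [0.546  0.1509 0.074 ] 0.566
top spring [0.4605 0.1236 0.0835] 0.477
top plain [0.6268 0.1522 0.084 ] 0.645
top case [0.5413 0.1511 0.    ] 0.562
top cover [ 0.6128 -0.1872  0.02  ] 0.641
top cover [0.2685 0.2611 0.02  ] 0.375
top cover [ 0.2513 -0.4464  0.02  ] 0.512
top cover [ 0.3696 -0.1864  0.02  ] 0.414
side opening [0.553  0.1416 0.1   ] 0.571
side seat [0.5409 0.1471 0.074 ] 0.561
side spring [0.4629 0.1129 0.0835] 0.476
side plain [0.6319 0.1618 0.084 ] 0.652
side case [0.5502 0.1404 0.    ] 0.568
side cover [0.2636 0.2411 0.02  ] 0.357
side cover [ 0.597  -0.1974  0.02  ] 0.629
side cover [ 0.2561 -0.4465  0.02  ] 0.515
side cover [ 0.6558 -0.4145  0.02  ] 0.776
```

```bash
cat > fit.py <<'E'
from h import *
from scipy.optimize import minimize
def rect(x0,x1,y0,y1,z,n=60):
    t=np.linspace(0,1,n);c=[(x0,y0),(x1,y0),(x1,y1),(x0,y1)];o=[]
    for i in range(4):
        a,b=np.array(c[i]),np.array(c[(i+1)%4]); d=(b-a)/np.linalg.norm(b-a); nn=np.array([d[1],-d[0]])
        for s in t[3:-3]: o.append(np.r_[a+(b-a)*s,z,nn])
    return np.array(o)
COVER=rect(-.083,.083,-.055,.055,.005)
CASE=np.vstack([rect(-.125,.095,-.085,.085,.1),rect(-.075,.075,-.059,.059,.1)])
def projm(c,p):
    K=np.array(P[c]["K"]);T=np.array(P[c]["camera_from_world"])
    q=(p@T[:3,:3].T+T[:3,3])@K.T; return q[:,:2]/q[:,2:]
def score(v,M,ims,w=.003):
    x,y,a=v;c,s=np.cos(a),np.sin(a);Rm=np.array([[c,-s],[s,c]]);t=0
    for cam,g in ims.items():
        f=[]
        for k in(1,-1):
            p=np.c_[(M[:,:2]+k*w*M[:,3:])@Rm.T+[x,y],M[:,2]]
            uv=projm(cam,p).astype(np.float32)
            f.append(cv2.remap(g,uv[:,:1],uv[:,1:],cv2.INTER_CUBIC).ravel())
        t+=np.minimum(np.abs(f[0]-f[1]),40).mean()
    return -t
def fit(v0,M,ims):
    best=None
    for dx in np.arange(-.012,.013,.006):
        for dy in np.arange(-.012,.013,.006):
            for da in(-.1,-.03,.03,.1):
                s=score(np.array(v0)+[dx,dy,da],M,ims)
                if best is None or s<best[0]: best=(s,np.array(v0)+[dx,dy,da])
    r=minimize(score,best[1],(M,ims),method="Nelder-Mead",options=dict(initial_simplex=best[1]+np.array([[0,0,0],[.004,0,0],[0,.004,0],[0,0,.03]]),xatol=1e-5))
    return r.x,-r.fun
def grays(cams=("top","side"),files=None):
    o={}
    for c in cams:
        im=cv2.imread(files[c]) if files else read_camera(c)[:,:,::-1]
        o[c]=cv2.GaussianBlur(cv2.cvtColor(np.ascontiguousarray(im),cv2.COLOR_BGR2GRAY).astype(np.float32),(0,0),.6)
    return o
E
python3 - <<'E'
from fit import *
F={"top":"pics/top0.png","side":"pics/side0.png"};g=grays(files=F)
t=np.arctan2(.157-.118,.6294-.4617)
res={}
for n,v0,M in(("case",[.5543,.1437,t],CASE),("cover",[.605,-.192,-.2],COVER)):
    for cams in(("top",),("side",),("top","side")):
        r,s=fit(v0,M,{c:g[c] for c in cams}); print(n,cams,np.round(r,4),round(s,1))
    res[n]=(r,M)
tiles=[]
for n,(r,M) in res.items():
    for c in F:
        im=cv2.imread(F[c]); ctr=proj(c,[r[0],r[1],.05]).astype(int); x0,y0=ctr[0]-50,ctr[1]-37
        cr=cv2.resize(im[y0:y0+75,x0:x0+100],(400,300),interpolation=cv2.INTER_CUBIC)
        cc,ss=np.cos(r[2]),np.sin(r[2]);p=np.c_[M[:,:2]@np.array([[cc,-ss],[ss,cc]]).T+r[:2],M[:,2]]
        for u,v in projm(c,p)[::3]: cv2.circle(cr,(int((u-x0+.5)*4),int((v-y0+.5)*4)),1,(0,0,255),-1)
        tiles.append(cr)
cv2.imwrite("pics/fit0.png",np.vstack([np.hstack(tiles[:2]),np.hstack(tiles[2:])]))
E
```

```text
case ('top',) [0.5487 0.1431 0.1748] 17.2
case ('side',) [0.5472 0.1395 0.1712] 13.1
case ('top', 'side') [0.5481 0.1421 0.1772] 29.3
cover ('top',) [ 0.5925 -0.1927 -0.2619] 27.6
cover ('side',) [ 0.5903 -0.1941 -0.2684] 18.6
cover ('top', 'side') [ 0.5915 -0.1931 -0.2641] 44.6
```

View pics/fit0.png

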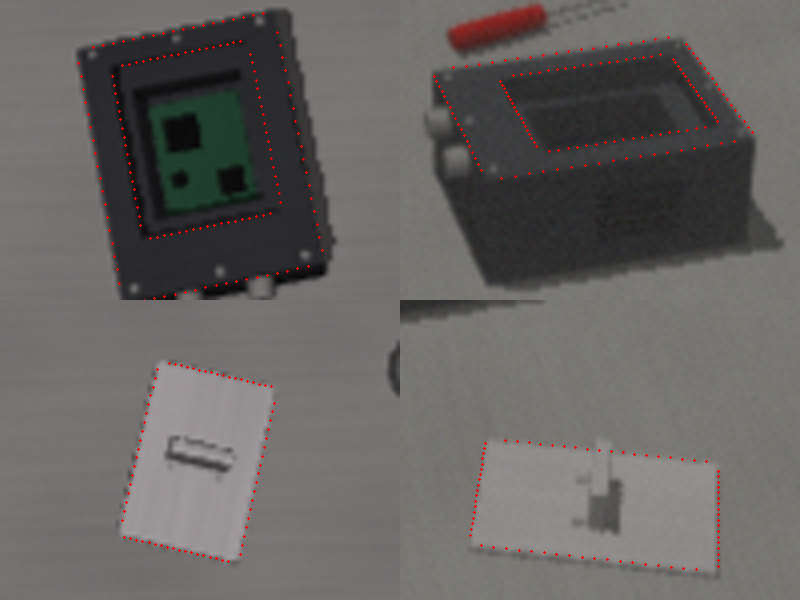

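```bash
cat >> h.py <<'E'
G=.027 # TCP above underside
CV=np.array([.5915,-.1931,-.2641]); CS=np.array([.5481,.1421,.1765])
def rot(yaw,th=0,s=1):
    """tool rotation: z along -cover normal, y along s*cover x; th lifts the +x end"""
    C=R.from_euler("z",yaw)*R.from_euler("y",-th)
    M=C.as_matrix(); y=s*M[:,0]; z=-M[:,2]; x=np.cross(y,z)
    return R.from_matrix(np.c_[x,y,z]).as_quat()
def case_pose(ax,az,th,cs=CS,s=1):
    """TCP pose with left lower corner at (ax,az) mm, case frame, z from ledge; th rad"""
    u=np.array([np.cos(th),np.sin(th)]);n=np.array([-np.sin(th),np.cos(th)])
    p=np.array([ax,az])/1e3+.083*u+G*n
    return [cs[0]+np.cos(cs[2])*p[0],cs[1]+np.sin(cs[2])*p[0],.074+p[1]],rot(cs[2],th,s)
E
python3 - <<'E'
from h import *
print(read_ft_force(),read_finger_gap())
for s in(1,-1):
    print(s,inverse_kinematics([CV[0],CV[1],.027],rot(CV[2],0,s)))
    for a in((-68,60,.26),(-92,3,.26),(-83,0,0)): print(np.round(inverse_kinematics(*case_pose(*a,s=s)),2))
E
```

```text
[ 0.75941793 -0.34445444 -0.917012  ] 0.08507065879577953
1 [-0.31996908  0.74866749  0.74823223  1.825306   -0.67092994  0.84031271
  0.5002218 ]
[-0.9   0.2   0.61  2.06 -0.13  0.66 -0.05]
[-0.88  0.25  0.58  2.16 -0.2   0.52  0.  ]
[-0.79  0.46  0.56  1.94 -0.33  0.83  0.12]
-1 [-0.62586456  1.25550636  1.35767162  1.83683398 -1.31167239  1.29164402
 -2.26533316]
[ 0.7   0.46 -1.23  2.    0.7   0.83  2.44]
[ 0.7   0.55 -1.24  2.09  0.89  0.78  2.27]
[ 0.61  0.82 -1.25  1.87  0.88  1.13  2.34]
```

Run:
```python
from fit import *
q=rot(CV[2])
move_ptp([CV[0],CV[1],.14],q); move_gripper(.045,60); print(read_time_s())
movel([CV[0],CV[1],G],q,.12); print(read_eef_pos(),read_ft_force())
move_gripper(0,60); print("gap",read_finger_gap(),read_grasp_force(),read_ft_force())
movel([CV[0],CV[1],.15],q,.12); pause(.2); print("lift",read_finger_gap(),read_ft_force())
p,qq=case_pose(-83,100,0); move_ptp(p,qq); pause(.2)
e=read_eef_pos(); print("hov",p,e,read_time_s(),read_ft_force(),read_ft_torque())
ims=grays(); 
for c in("top","side"):
    cv2.imwrite(f"pics/{c}1.png",ims[c])
    M=COVER.copy(); M[:,2]=e[2]-G+.005
    print(c,np.round(fit([e[0],e[1],CS[2]],M,{c:ims[c]})[0]-[e[0],e[1],CS[2]],4))
a=cv2.imread("pics/top1.png");b=cv2.imread("pics/side1.png")
cv2.imwrite("pics/h1.png",np.hstack([cv2.resize(a[110:260,150:285],(400,444)),cv2.resize(b[80:230,205:340],(400,444))]))
```

```text
4.7083
[ 0.59231904 -0.19357826  0.02791681] [0.37586707 0.07224661 0.05704879]
gap 0.011169901977122856 60.669840574264526 [0.27497097 1.43029583 3.8401795 ]
lift 0.011217925442079965 [ 0.92256664  1.03204395 -2.85083145]
hov [np.float64(0.5481), np.float64(0.1421), np.float64(0.201)] [0.54856218 0.140043   0.20095766] 9.0583 [ 0.74622419  0.68767767 -2.83159213] [-0.06084182  0.05572481  0.0199469 ]
top [-0.0004 -0.0001  0.0097]
side [-0.0013 -0.011  -0.0053][ WARN:0@9.675] global loadsave.cpp:1063 imwrite_ Unsupported depth image for selected encoder is fallbacked to CV_8U.
```

View pics/h1.png

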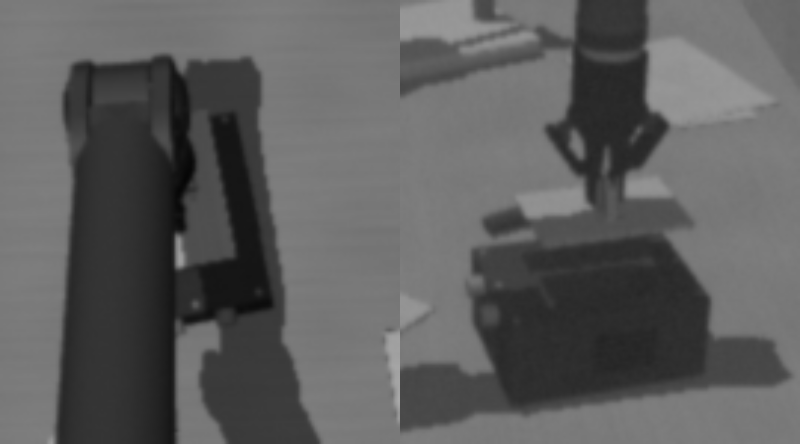

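Run:
```python
from fit import *
E=np.array([read_eef_pos() for _ in range(5)]);print(np.round(E,5));print(np.round([read_ft_force() for _ in range(4)],2)); print((R.from_quat(read_tcp_rot())*R.from_quat(rot(CS[2])).inv()).as_rotvec())
e=E.mean(0); g={"side":cv2.imread("pics/side1.png",0).astype(np.float32)}
M=COVER.copy();M[:,2]=e[2]-G+.005
from scipy.optimize import minimize
for y0 in(-.006,-.003,0,.003,.006):
    v0=np.array([e[0],e[1]+y0,CS[2]])
    r=minimize(score,v0,(M,g),method="Nelder-Mead",options=dict(initial_simplex=v0+np.array([[0,0,0],[.002,0,0],[0,.002,0],[0,0,.01]])))
    print(y0,np.round(r.x-[e[0],e[1],CS[2]],4),r.fun)
im=cv2.imread("pics/side1.png");x0,y0=210,120;s=8
cr=cv2.resize(im[y0:y0+75,x0:x0+100],(800,600),interpolation=cv2.INTER_CUBIC)
cr=cv2.convertScaleAbs(cr,alpha=1.6)
cc,ss=np.cos(CS[2]),np.sin(CS[2])
for z,col in((e[2]-G+.005,(0,0,255)),(e[2]-G,(0,255,0))):
    p=np.c_[M[:,:2]@np.array([[cc,-ss],[ss,cc]]).T+e[:2],0*M[:,2]+z]
    for u,v in projm("side",p)[::2]: cv2.circle(cr,(int((u-x0+.5)*s),int((v-y0+.5)*s)),1,col,-1)
cv2.imwrite("pics/s1.png",cr)
```

```text
[[0.54839 0.14082 0.20091]
 [0.54839 0.14082 0.20091]
 [0.54839 0.14082 0.20091]
 [0.54839 0.14082 0.20091]
 [0.54839 0.14082 0.20091]]
[[ 0.42 -0.93 -2.26]
 [ 0.42 -0.93 -2.26]
 [ 0.42 -0.93 -2.26]
 [ 0.42 -0.93 -2.26]]
[-4.61301410e-04  2.20286286e-05 -2.23788899e-03]
-0.006 [-0.001  -0.0117 -0.0071] -16.438058853149414
-0.003 [-0.0011 -0.0118 -0.0088] -16.419570922851562
0 [-0.0009 -0.0117 -0.0036] -16.413814544677734
0.003 [-0.0007 -0.0121 -0.0175] -16.38870620727539
0.006 [-0.001  -0.0118 -0.0046] -16.433141708374023
```

View pics/s1.png

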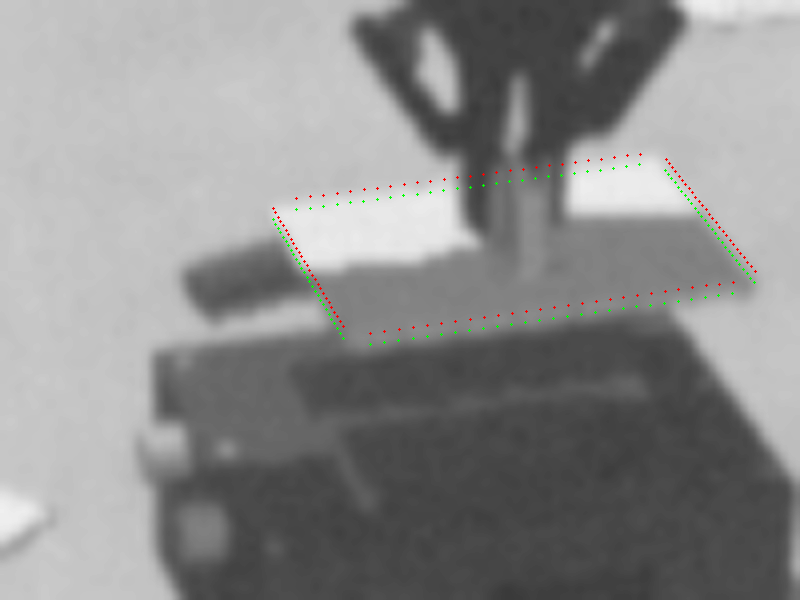

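```bash
sed -i 's/^G=.*/G=.028/; s/^CS=/#/; s/CS=np.array(\[.5481,.1421,.1765\])/CS=np.array([.5483,.1424,.1765])/' h.py
cat > go.py <<'E'
from h import *
c,s=np.cos(CS[2]),np.sin(CS[2]); W=np.array([[c,s,0],[-s,c,0],[0,0,1]])
bias=np.zeros(3)
def force(n=6):
    f=[]
    for _ in range(n): pause(.03); f.append(read_ft_force())
    return W@np.mean(f,0)
def go(ax,az,th,speed=.06,dy=0,wait=.12,fix=True):
    """move; track and cancel the arm's steady offset; returns actual minus wanted, case frame mm"""
    global bias
    p,q=case_pose(ax,az,th); p=np.array(p)+W.T@[0,dy/1e3,0]
    movel(p+bias,q,speed); pause(wait)
    e=p-read_eef_pos()
    if fix: bias=np.clip(bias+.7*e,-.004,.004)
    return np.round(-W@e*1e3,1)
E
python3 - <<'E'
import go as g; from go import *
th=np.radians(15)
print(go(-68,60,th,.1)); print(go(-68,45,th)); 
f0=force(10); np.save("f0.npy",f0); print("f0",f0)
for az in(30,18,10,5):
    print(az,go(-68,az,th),np.round(force(4)-f0,2))
    if np.linalg.norm(force(2)-f0)>5: print("stop");break
print(read_time_s()); np.save("bias.npy",g.bias)
im=read_camera("side");cv2.imwrite("pics/s2.png",cv2.resize(im[100:250,180:380,::-1],(800,600),interpolation=cv2.INTER_CUBIC))
E
```

```text
[1.9 0.2 1.4]
[-1.2 -0.3 -1. ]
f0 [ 0.02062597  0.1662718  -2.00745679]
30 [-0.4 -0.  -0.3] [ 0.18 -0.37 -0.75]
18 [-0.2  0.  -0.1] [ 0.37 -0.58 -0.69]
10 [-0.2  0.  -0.1] [-0.06  0.23 -0.42]
5 [-0.1  0.  -0. ] [-0.45 -0.09 -0.14]
13.1333
```

View pics/s2.png

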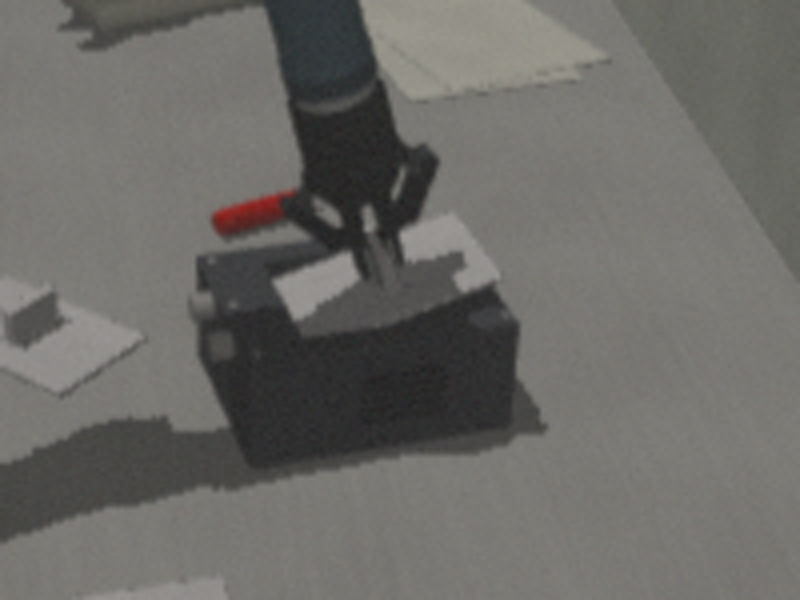

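Run:
```python
import go as g; from go import *
g.bias=np.load("bias.npy");th=np.radians(15)
lim={}
for sg in(1,-1):
    for d in np.arange(1,6.1,1.0):
        e=go(-68,5,th,.05,sg*d,.1,False); f0=np.load("f0.npy"); f=force(4)-f0
        print(sg*d,e,np.round(f,1))
        if -sg*f[1]>2.2: break
    lim[sg]=sg*d+e[1]
    go(-68,5,th,.05,0,.05,False)
print(lim,read_time_s())
```

```text
1.0 [0.1 0.1 0.1] [-0.  -0.2 -0.1]
2.0 [0.1 0.1 0.1] [ 0.5 -0.2 -0.5]
3.0 [0.1 0.1 0.1] [-0.  -0.8 -0.3]
4.0 [ 0.1 -0.2  0.1] [-0.2 -1.2 -0.2]
5.0 [ 0.1 -1.1  0.2] [-0.9 -5.5  1.2]
-1.0 [0.1 0.4 0.1] [-0.1 -0.1  0.1]
-2.0 [0.1 0.  0.1] [-0.1  0.2 -0.6]
-3.0 [0.  0.1 0.1] [-0.3 -0.1 -0.2]
-4.0 [0.1 0.1 0.2] [ 0.3  0.5 -0.1]
-5.0 [0.2 0.8 0.2] [-0.3  2.9 -0.2]
{1: np.float64(3.9), -1: np.float64(-4.2)} 18.6167
```

Run:
```python
import go as g; from go import *
g.bias=np.load("bias.npy");th=np.radians(15);f0=np.load("f0.npy")
for ax in(-74,-78,-81,-84,-87,-89,-90):
    e=go(ax,4,th,.05,-.2,.1,False); f=force(4)-f0
    print(ax,e,"bx",round(ax+e[0]-5*np.sin(th),1),np.round(f,1))
    if np.linalg.norm(f)>9: break
print(read_time_s(),read_finger_gap())
```

```text
-74 [-0.  -0.1  0.1] bx -75.3 [-0.2  0.1 -0.2]
-78 [0.2 0.1 0.2] bx -79.1 [ 0.6  0.4 -0.1]
-81 [0.9 0.1 0.6] bx -81.4 [ 3.  -0.4  0.1]
-84 [0.6 0.1 0.5] bx -84.7 [ 4.1 -0.4  0.2]
-87 [0.8 0.1 0.5] bx -87.5 [ 5.2 -0.3 -0.3]
-89 [1.2 0.1 0.7] bx -89.1 [ 5.9 -0.4 -0.9]
-90 [1.4 0.1 0.8] bx -89.9 [ 5.9 -0.1 -0.9]
22.025 0.011083563516308832
```

Run:
```python
import go as g; from go import *
g.bias=np.load("bias.npy");f0=np.load("f0.npy")
def st(bx,az,deg):
    t=np.radians(deg); e=go(bx+5*np.sin(t),az,t,.04,-.2,.1); f=force(4)-f0
    th=np.degrees((R.from_quat(read_tcp_rot())*R.from_quat(rot(CS[2])).inv()).magnitude())
    print(deg,e,"bx",round(bx+e[0],1),"deg",th.round(2),np.round(f,1)); return f
ok=True
for a in((-91,4,15),(-91.9,4,15),(-91.9,4,12),(-91.9,3.5,10),(-91.9,3,9)):
    if np.linalg.norm(st(*a))>11: ok=False;break
np.save("bias.npy",g.bias)
if ok:
  for d in(8,7,6,5,4,3,2,1,0):
    if np.abs(st(-91.9,2.5,d)-[6.8,0,0]).max()>4: print("STOP");break
np.save("bias.npy",g.bias);print(read_time_s())
```

```text
15 [1.4 0.  0.8] bx -89.6 deg 15.17 [ 5.7 -0.7 -0.5]
15 [1.  0.1 0.6] bx -90.9 deg 15.25 [ 6.4 -0.2 -0.7]
12 [0.8 0.2 0.3] bx -91.1 deg 12.29 [6.5 0.  0.5]
10 [0.4 0.1 0.1] bx -91.5 deg 10.31 [ 6.4 -0.4  0.3]
9 [0.2 0.  0.1] bx -91.7 deg 9.33 [ 6.6 -0.3  0.8]
8 [ 0.1 -0.   0.1] bx -91.8 deg 8.33 [ 6.5 -0.1  0.6]
7 [ 0.1 -0.   0. ] bx -91.8 deg 7.34 [ 6.6 -0.6  1. ]
6 [ 0.1 -0.  -0. ] bx -91.8 deg 6.35 [ 7.  -0.2  0.8]
5 [ 0. -0. -0.] bx -91.9 deg 5.35 [ 6.9 -0.9  0.7]
4 [ 0. -0. -0.] bx -91.9 deg 4.35 [ 6.9 -0.5  1.2]
3 [ 0.  -0.1 -0. ] bx -91.9 deg 3.35 [ 6.9 -0.3  1.1]
2 [ 0.  -0.1 -0.1] bx -91.9 deg 2.35 [ 6.8 -0.7  1. ]
1 [-0.1 -0.  -0.1] bx -92.0 deg 1.35 [ 6.7 -0.5  0.9]
0 [-0.  -0.1 -0.1] bx -91.9 deg 0.35 [ 7.2 -0.4  0.5]
28.8083
```

Run:
```python
import go as g; from go import *
g.bias=np.load("bias.npy");f0=np.load("f0.npy")
for ax in(-89,-86,-84.5,-83.5,-83,-82.5):
    e=go(ax,2,0,.04,-.2,.1,ax<-84); f=force(4)-f0; print(ax,e,np.round(f,1))
    if f[0]<.5: break
ax+=e[0]
for az in(1,.5,0,-.5,-1,-1.5,-2):
    e=go(ax,az,0,.03,-.2,.1,False); f=force(4)-f0; print("z",az,e,np.round(f,1))
    if f[2]>2.5: break
print(read_time_s())
move_gripper(.04); print(read_finger_gap(),np.round(force(3)-f0,1))
p=np.array(read_eef_pos());movel(p+[0,0,.12],None,.12)
move_ptp([.30,.42,.28],rot(CS[2])); print(read_time_s())
for c in("top","side"): cv2.imwrite(f"pics/{c}3.png",read_camera(c)[:,:,::-1])
a=cv2.imread("pics/top3.png");b=cv2.imread("pics/side3.png")
cv2.imwrite("pics/h3.png",np.hstack([cv2.resize(a[130:240,165:255],(400,489),interpolation=cv2.INTER_CUBIC),cv2.resize(b[130:240,220:320],(400,440),interpolation=cv2.INTER_CUBIC)[:489] if 0 else cv2.resize(b[130:240,220:310],(400,489),interpolation=cv2.INTER_CUBIC)]))
for c in("top","side"): print(c,[ (np.round(d["at"],1),round(d["confidence"],2)) for d in tip_of(c,"cover_mid")],"expect",proj(c,[CS[0],CS[1],.094]))
```

```text
-89 [-0.8  0.  -0.3] [ 6.5 -0.6  1. ]
-86 [-1.2  0.1 -0.6] [ 5.1 -0.5  0.6]
-84.5 [-1.4  0.1 -0.6] [ 4.6 -0.3 -0.6]
-83.5 [-0.8  0.  -0.2] [ 4.1  0.4 -1.5]
-83 [-0.6 -0.  -0.1] [ 3.4  0.7 -0.9]
-82.5 [-0.6 -0.1 -0.1] [ 3.4  0.4 -0.6]
z 1 [-0.4 -0.2  0. ] [3.6 0.2 0.3]
z 0.5 [-0.5 -0.3 -0. ] [3.7 0.2 0.4]
z 0 [-0.5 -0.2 -0. ] [ 3.6 -0.5 -0.1]
z -0.5 [-0.4 -0.2  0.4] [ 1.2 -0.4  7.1]
33.6417
0.04014963584802476 [-0.4 -0.2  2.1]
36.6917
top [(array([207.4, 176.1]), 0.7), (array([179.6, 264.5]), 0.68), (array([386.2, 260.6]), 0.66), (array([381.4, 200. ]), 0.38), (array([124.5, 191.4]), 0.31)] expect [209.65749188 179.55332839]
side [(array([186.3, 178.9]), 0.94), (array([271.4, 173.1]), 0.87), (array([222. , 259.5]), 0.78), (array([178.9, 344.6]), 0.61)] expect [272.34789282 172.32207345]
```

View pics/h3.png

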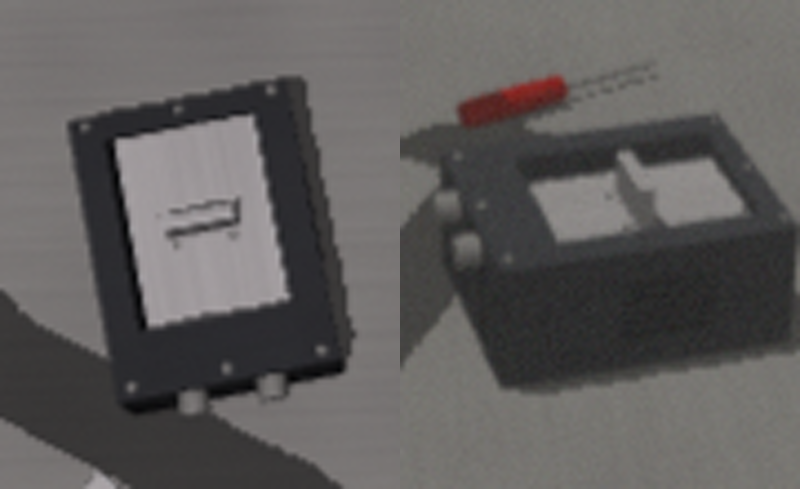

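```bash
python3 -c "
from bench import *
print(read_time_s(),sign_off())"
```

```text
the job is handed in; nothing more can be done
36.8917 None
```

The cover is refitted and handed in at 36.9 s: it lies flat on the ledges with both ends under the rims, gripper clear and bystanders untouched. The last millimetre against the plain end was left to the spring; I did not confirm it by touch.

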